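# Set the first-aid dispenser's selector and work its pedal

### The job

Set the first-aid dispenser to the lane that holds the round tin: lift the selector knob out of its notch, move it along to the notch in line with the round tin, and let it drop fully home there. Then press the pedal at the front right down to its stop for a moment, so that the delivery flap opens, and let it come all the way up again. Leave the jar, soap, spray can and lotion bottle around the dispenser where they are.

Things in the scene. Friction and masses are not known exactly. Their poses are not given: they have to be found in the camera images.
- dispenser: the fixed white first-aid dispenser, 275 deep x 260 wide x 185 mm high. Origin: centre of its underside; x points from its front (pedal) to its back, y to its left, z up. From front to back: pedal, sloping selector panel with a notched comb, level deck (z 100 mm) with four refills side by side in lanes centred at x = 97, y = -88, -44, 44, 88 mm
- comb_mid (a point): point on the face of the selector panel, middle of the comb, at (30, 0, 75) mm in the dispenser's frame. The panel (250 mm wide) rises towards the back at 35 degrees from level. This point's z axis is the panel's outward normal (dispenser frame -0.574, 0, 0.819), y the dispenser's y, x up the slope
- notch_park (a point): the parking notch where the selector starts, on the panel's face (same point as comb_mid). The comb is two rows of 12 mm high steel teeth, 14 mm up and down the slope from a level slot along y, with five square notches 14 mm wide at y = -88, -44, 0, 44, 88 mm. 0 is the parking notch; each other one lies in line with a lane of the same y
- strip (a point): middle of the underside of a steel strip, 5 mm thick, running level across the dispenser's full width in front of the refills: x 34 to 70 mm, z 170.5 to 175.5 mm in its frame. It overhangs the panel, so the knob has to be approached along the panel's normal, tool tilted about 35 degrees, coming from the front
- selector_slide (a joint): position of the selector along the slot, m: 0 at the middle notch, positive towards the dispenser's left (+y), range -0.092 to 0.092; light friction (about 0.5 N)
- selector (a joint): lift of the selector out of the comb along the panel's normal, m: 0 fully home in a notch, stop at 0.026. Its steel crossbar (8 mm wide along y) clears the teeth above 0.011 and rests at 0.011 if let go on top of a tooth. Gravity and a spring pull it home with about 2.5 N at 0, 4 N at 0.026
- knob_grip (a point): a point on the selector knob's axis, 42 mm out from the panel along its normal when home (moves with the knob); its z axis is the panel's normal, its y axis the dispenser's y. The black knob is a block 20 mm wide along y, 24 mm along the slope, from 20 mm below this point to 14 mm above it
- tin: the round tin, the only round refill: a white painted cylinder 40 mm across, 84 mm high, origin at the centre of its underside, axes as the dispenser's. It is fixed in one of the four lanes; the other three hold square cartons (38 x 36 mm, 76 to 90 mm high). Its y in the dispenser's frame is that of its lane and of the notch wanted
- pedal (a joint): angle of the pedal, rad: 0 up, 0.30 down at its stop. A spring returns it; pressed at point pedal_pad it takes about 4 N to start and 9 to 10 N at the stop. The small steel flap left of the pedal opens with it
- pedal_pad (a point): the place to press: middle of the width of the pedal's top face, 80 mm in front of its hinge and 20 mm from its front edge; 53 mm above the table when up, 24 mm lower at the stop. Aluminium plate 70 mm wide (y), 100 mm long, 6 mm thick, level when up, hinged at its rear edge: axis along y at x = -30, z = 50 mm in the dispenser's frame
- jar: bystander, loose: squat amber jar with steel cap, 48 mm across, 45 mm high, standing near the dispenser's front right corner
- soap: bystander, loose: white soap bar, 55 x 85 x 28 mm, lying left of the pedal
- spray: bystander, loose: slim spray can with green band, 48 mm across, 160 mm high, right of the dispenser
- lotion: bystander, loose: blue lotion bottle, 56 mm across, 130 mm high, left of the dispenser

How it is judged:
By the outcome, as a careful person would: the job done as asked, in the order asked, and still so for the second after the job is handed in, with the robot touching nothing.
It also fails if it takes over 42 s, if anything falls off the work surface, if the arm or the gripper's body presses on something with over 40 N, if the wrist force passes 120 N, or if a joint passes its speed limit or range.

### The arm

A 6-joint arm with a two-finger parallel gripper is mounted at the origin on the work surface. World frame = base frame: x ahead of the robot, y to its left, z up, the work surface at z = 0. Lengths are in m, angles in degrees, forces in N, time in s.
With the tool pointing down it reaches from about 0.4 to 0.825 m from the base axis. Payload 7 kg.
Tool frame: the origin (TCP) lies at the very end of the fingers, on their centre line; the grasp point (between the pads) lies 19 mm behind it; z points along the fingers, y is the line along which they close (so a half turn about z gives the same grasp; the last joint's range is limited). The gripper opens to 88 mm and grips with 3 to 60 N. Pads are 19 mm wide; open, the fingers measure 130 mm over their backs; the gripper's body (78 mm by 193 mm) begins 47 mm behind the grasp point.
Start: joints at [-50.071, 20.546, 0.682, 0, -70.136, -16.507], TCP at [0.268, -0.619, 0.227] pointing down, gripper open.
Joint ranges: [-176.03, 176.03], [-82.01, 121.73], [-58.28, 71.71], [-173.87, 95.51], [-174.79, -0.11], [-173.66, 173.66]. Speed limits (degrees/s): [136.94, 136.94, 172.46, 180, 180, 180].

### API

Orientations are given as [roll, pitch, yaw] about the fixed x, y, z axes, in that order (R = Rz(yaw) Ry(pitch) Rx(roll)).
In Python, from plant import get_state, imaging, r, finder gives the robot as it stands.
- The arm moves only by the shell command python3 -m handwheel 'ROWS' [FORCE]. ROWS is JSON, a list of rows, each a list of 5 numbers: the closure, from 0 (fully open) to 1 (shut), then the shift along the world's x, y, z in cm, then the turn about the world's z in degrees. A call has 1 to 8 rows; each row is the pose to reach, as a shift and turn from the pose commanded when the call began; what a row does not reach only later rows make up. A row lasts 1/8 s, in which the tool goes at most 62.5 mm and 10.7 degrees, less where a joint would pass 70% of its speed; a pose out of reach is approached as far as the arm can. A call with a gripper value outside its range is refused whole. The fingers move at their own pace and stop on an object; FORCE is the grip in N (left out, the last holds). Time passes only in rows, so rows that repeat a pose let the fingers close. It gives the time, the measured TCP pose, the force, the opening and the grip force at its end, in the units of the state.
- get_state(): the state, without advancing time (a new reading comes with each control period).
- imaging.capture(name): name is "scene" or "top" or "wrist"; returns (picture, depth): 480x640x3 uint8, red, green, blue; 480x640 float32, m along the optical axis (not along the pixel's ray), 0 where there is no reading.
- imaging.get_calibration(name): a dict with "fx", "fy", "cx", "cy" (pixels), "rvec" (rotation vector, rad) and "tvec" (3), from world to camera coordinates, as OpenCV has them; the wrist camera has in their place "hand_eye" (4x4, takes a point from camera to tool coordinates, whose origin is the TCP and whose axes are the flange's). Camera axes: x right, y down, z forward; pixel columns grow to the right and rows downward; lengths in m; the calibration is good to about 2 mm. A picture is of the moment at which its call begins: read the wrist's pose just before it. get_calibration takes no time and is no camera call.
- r.close_job(): hands the job in; it is judged then, once.
Trained networks look in the newest picture that a camera, given by its name, has taken for a name from the list of things; names that differ only in an ending like _2 or _b are one class to them, and where a whole thing is asked for, a point or a joint stands for the part that bears it (a point fixed in the world has none). Each returns a list of dicts, best first, with "p" (0 to 1); they miss things now and then, are a little off and sometimes report something else, mostly with a low value. They report only what shows in the picture. A call takes as long as a camera call.
- finder.cut_out(camera, query): "region" (480x640 bool, what is visible of it) and "pixel" ([column, row] in pixels, amid what is visible of it).
The state is a dict: "time_s": time; "joints": joint angles; "qd": joint speeds; "joint_torque": joint torques, N m; "tcp_pos": TCP position; "eef_rot": TCP orientation; "contact_force": force on the tool from outside, world axes, zero at the start; "moment": the same for the moment, N m; "gripper_width": finger opening in m; "gripper_force": force on a finger pad.
Only numpy, scipy, OpenCV 4.12 (cv2) and the standard library are available. Lean on these libraries where they do the work, as an engineer would, in place of code of your own. Each camera call takes 0.05 s, during which the arm holds its last target. There are 200 camera calls.

## Working session

There is one attempt and no reset: what is moved stays moved. The work goes in short steps, Python scripts to look and compute and a shell command to move; the robot and the scene stay as the last step left them, time stands still between calls to the robot, and variables do not carry over. Pictures are saved under pics/ and viewed, at most 10 in all, crops included, and the job is handed in when it is done.

```bash
mkdir -p pics
cat > h.py <<'E'
import numpy as np, cv2
from plant import get_state, imaging, r, finder
def cal(n):
    c=imaging.get_calibration(n); R=cv2.Rodrigues(np.array(c["rvec"],float))[0]; t=np.array(c["tvec"],float).ravel()
    return c,R,t
def cloud(n,d,m):
    c,R,t=cal(n); v,u=np.nonzero(m&(d>0)); z=d[v,u]
    P=np.c_[(u-c["cx"])/c["fx"]*z,(v-c["cy"])/c["fy"]*z,z]
    return (P-t)@R
def proj(n,P):
    c,R,t=cal(n); q=np.atleast_2d(P)@R.T+t
    return np.c_[c["fx"]*q[:,0]/q[:,2]+c["cx"],c["fy"]*q[:,1]/q[:,2]+c["cy"]]
E
python3 - <<'E'
from h import *
for n in ("top","scene"):
    p,d=imaging.capture(n); cv2.imwrite(f"pics/{n}1.png",p[...,::-1]); np.save(f"{n}_d.npy",d)
    for q in ("dispenser","knob_grip","tin","pedal_pad","strip","jar","soap","spray","lotion"):
        for f in finder.cut_out(n,q)[:1]:
            m=f["region"]; P=cloud(n,d,m)
            np.save(f"{n}_{q}.npy",m)
            print(n,q,round(f["p"],2),np.round(f["pixel"]),m.sum(),np.round(np.median(P,0),3),np.round(P.min(0),3),np.round(P.max(0),3))
print(get_state())
E
```

```text
top dispenser 0.88 [298. 231.] 20242 [0.635 0.064 0.056] [ 0.474 -0.091 -0.004] [0.864 0.266 0.189]
top knob_grip 0.83 [295. 218.] 278 [0.64  0.066 0.116] [0.621 0.052 0.053] [0.677 0.077 0.128]
top tin 0.65 [259. 172.] 637 [0.712 0.125 0.182] [0.69  0.105 0.099] [0.754 0.16  0.186]
top pedal_pad 0.61 [313. 275.] 2188 [0.557 0.044 0.052] [ 0.5   -0.001  0.007] [0.619 0.092 0.059]
top strip 0.88 [297. 235.] 20141 [0.634 0.063 0.055] [ 0.474 -0.092 -0.004] [0.864 0.258 0.187]
top jar 0.71 [402. 245.] 564 [ 0.611 -0.128  0.044] [ 0.591 -0.16  -0.005] [ 0.643 -0.108  0.048]
top soap 0.89 [217. 295.] 1322 [0.519 0.228 0.027] [ 0.484  0.184 -0.003] [0.555 0.275 0.032]
top spray 0.64 [406. 162.] 1308 [ 0.744 -0.128  0.143] [ 0.731 -0.166 -0.005] [ 0.84  -0.11   0.162]
top lotion 0.6 [179. 225.] 1084 [0.648 0.276 0.087] [ 0.628  0.258 -0.004] [0.705 0.332 0.133]
scene dispenser 0.6 [357. 292.] 15493 [0.723 0.07  0.098] [ 0.461 -0.096 -0.002] [0.799 0.304 0.19 ]
scene tin 0.67 [389. 270.] 1186 [0.729 0.122 0.164] [0.588 0.106 0.041] [0.737 0.185 0.186]
scene pedal_pad 0.96 [319. 239.] 903 [0.
[... 437 characters left out ...]
86 0.363 0.132]
{'time_s': 1.0, 'joints': array([-5.00689743e+01,  2.05453429e+01,  6.83057531e-01,  3.64347732e-04,
       -7.01350467e+01, -1.65055453e+01]), 'qd': array([0.00837499, 0.00868128, 0.04962049, 0.05171005, 0.12887074,
       0.02871816]), 'joint_torque': array([-7.84511540e-04, -5.82393229e+01,  2.93306065e+01,  7.00238764e+00,
        1.25324863e-02, -2.60232326e-05]), 'tcp_pos': array([ 0.26831838, -0.61937256,  0.22658224]), 'eef_rot': array([-1.79997345e+02,  4.29424865e-04, -1.56574396e+02]), 'contact_force': array([ 0.55393305, -0.23690299, -0.13388897]), 'moment': array([-0.01805729, -0.02266959, -0.02650701]), 'gripper_force': 0.0, 'gripper_width': 0.08781954129237023}
```

View pics/top1.png

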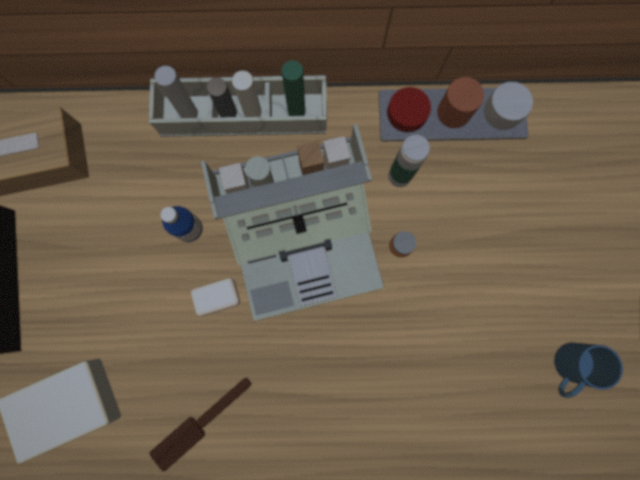

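```bash
cat > fit.py <<'E'
from h import *
from scipy.optimize import least_squares
d=np.load("top_d.npy"); al=np.ones(d.shape,bool); P=cloud("top",d,al)
P=P[(P[:,0]>.45)&(P[:,0]<.9)&(abs(P[:,1]-.07)<.25)]
# strip plane top z=.1755 : rectangle; use min-area rect
S=P[(abs(P[:,2]-.1755)<.0035)]
m=np.load("top_dispenser.npy"); 
D=cloud("top",d,m)
S=D[(abs(D[:,2]-.1755)<.0035)]
# keep the strip: the front-most band
print(len(S),cv2.minAreaRect((S[:,:2]*1000).astype(np.float32)))
Q=cloud("top",d,np.load("top_pedal_pad.npy")); Q=Q[abs(Q[:,2]-.053)<.003]
print(len(Q),cv2.minAreaRect((Q[:,:2]*1000).astype(np.float32)),Q[:,2].mean())
for n in ("top_knob_grip","top_tin"):
    K=cloud("top",d,np.load(n+".npy")); print(n,np.round(np.percentile(K,[2,50,98],0),3))
T=cloud("top",d,np.load("top_tin.npy")); T=T[T[:,2]>.178]; print("tin top",cv2.minEnclosingCircle((T[:,:2]*1000).astype(np.float32)))
E
python3 fit.py
```

```text
3419 ((711.9495849609375, 80.4442367553711), (96.24429321289062, 259.0963134765625), 13.567968368530273)
2004 ((557.4129028320312, 44.09596252441406), (104.64254760742188, 76.56568908691406), 13.443790435791016) 0.052567721732764056
top_knob_grip [[0.623 0.054 0.06 ]
 [0.64  0.066 0.116]
 [0.675 0.076 0.126]]
top_tin [[0.698 0.109 0.125]
 [0.712 0.125 0.182]
 [0.734 0.145 0.185]]
tin top ((716.5227661132812, 126.72029876708984), 19.930856704711914)
```

View pics/scene1.png

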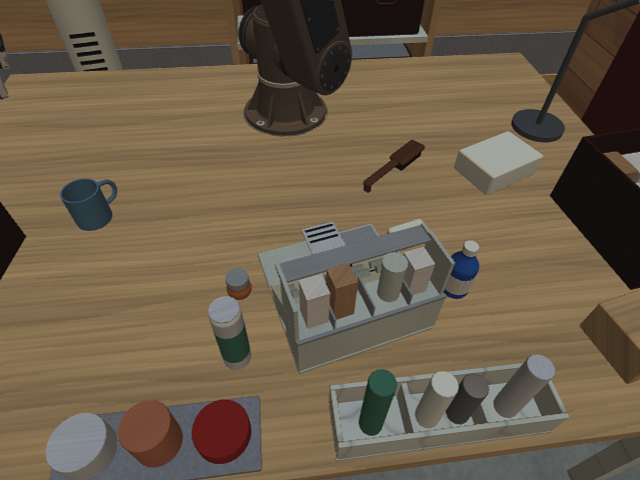

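The tin stands in the second lane from the left, at y = +44: its top is at (258,168) in the top view and it is the round one at (393,275) in the scene view. The knob is at (299,224) and the pedal at (313,275). The dispenser's yaw is about 13.5° and its origin about (0.632, 0.061). Next I move over it.

```bash
python3 -m handwheel '[[0,33.5,67.3,2,-10],[0,33.5,67.3,2,-10],[0,33.5,67.3,2,-10],[0,33.5,67.3,2,-10],[0,33.5,67.3,2,-10],[0,33.5,67.3,2,-10],[0,33.5,67.3,2,-10],[0,33.5,67.3,2,-10]]' 40
```

```text
time_s: 2.0
tcp_pos: [0.4917, -0.17, 0.2404]
eef_rot: [-180.0, 0.1, -166.6]
contact_force: [-0.3, -1.2, 0.7]
gripper_width: 0.0876
gripper_force: 0.0
```

```bash
python3 -m handwheel '[[0,11,22.3,1,0],[0,11,22.3,1,0],[0,11,22.3,1,0],[0,11,22.3,1,0],[0,11,22.3,1,0],[0,11,22.3,1,0]]'
cat > w.py <<'E'
from h import *
import sys
from scipy.spatial.transform import Rotation as Ro
o=np.array([.632,.0613,0]);yaw=13.5
def wcloud(d,m,s):
    c=imaging.get_calibration("wrist");H=np.array(c["hand_eye"]);v,u=np.nonzero(m&(d>0));z=d[v,u]
    P=np.c_[(u-c["cx"])/c["fx"]*z,(v-c["cy"])/c["fy"]*z,z]
    P=P@H[:3,:3].T+H[:3,3]
    return Ro.from_euler("xyz",s["eef_rot"],degrees=True).apply(P)+s["tcp_pos"]
def loc(P): return (P-o)@Ro.from_euler("z",yaw,degrees=True).as_matrix()
if __name__=="__main__":
    s=get_state(); p,d=imaging.capture("wrist"); cv2.imwrite(f"pics/{sys.argv[1]}.png",p[...,::-1])
    print(s["tcp_pos"],s["eef_rot"][2],"tcp local",loc(s["tcp_pos"])*1000)
    for q in sys.argv[2:]:
        for f in finder.cut_out("wrist",q)[:1]:
            P=wcloud(d,f["region"],s);L=loc(P)*1000
            np.save(f"w_{q}.npy",L)
            print(q,round(f["p"],2),np.round(f["pixel"]),len(L));print(np.round(np.percentile(L,[1,10,50,90,99],0)))
E
python3 w.py w1 knob_grip pedal_pad dispenser
```

```text
time_s: 2.75
tcp_pos: [0.6008, 0.0513, 0.2495]
eef_rot: [-180.0, -0.0, -166.5]
contact_force: [-0.5, -0.4, -0.9]
gripper_width: 0.0877
gripper_force: 0.0
[0.60078249 0.05129351 0.2495049 ] -166.53014412796443 tcp local [-32.69093973  -2.4424258  249.50489955]
knob_grip 0.67 [325. 264.] 764
[[-10. -10.  80.]
 [ -8.  -8.  93.]
 [  3.  -0. 120.]
 [ 36.   8. 126.]
 [ 42.  10. 127.]]
pedal_pad 0.96 [321. 164.] 6692
[[-128.  -34.   51.]
 [-120.  -28.   52.]
 [ -80.   -0.   53.]
 [ -37.   27.   55.]
 [ -27.   34.   56.]]
dispenser 0.64 [322. 224.] 48357
[[-131. -126.    9.]
 [-111.  -96.   10.]
 [ -17.   -1.   53.]
 [  58.   95.  123.]
 [ 115.  126.  176.]]
```

```bash
python3 -m handwheel '[[0,2.3,0.8,-2,0],[0,2.3,0.8,-6,0],[0,2.3,0.8,-10,0],[0,2.3,0.8,-11,0],[0,2.3,0.8,-11,0]]'
python3 w.py w2 knob_grip
```

```text
time_s: 3.58
tcp_pos: [0.6243, 0.0585, 0.1404]
eef_rot: [-180.0, -0.0, -166.6]
contact_force: [-0.3, -0.6, 1.2]
gripper_width: 0.0872
gripper_force: 0.0
[0.62425277 0.05848446 0.14041144] -166.60084380387812 tcp local [ -8.19044313  -0.92918944 140.41143696]
knob_grip 0.64 [323. 142.] 14993
[[-128.  -34.   52.]
 [-120.  -28.   52.]
 [ -81.    1.   53.]
 [ -36.   28.   55.]
 [ -27.   35.   56.]]
```

View pics/w2.png

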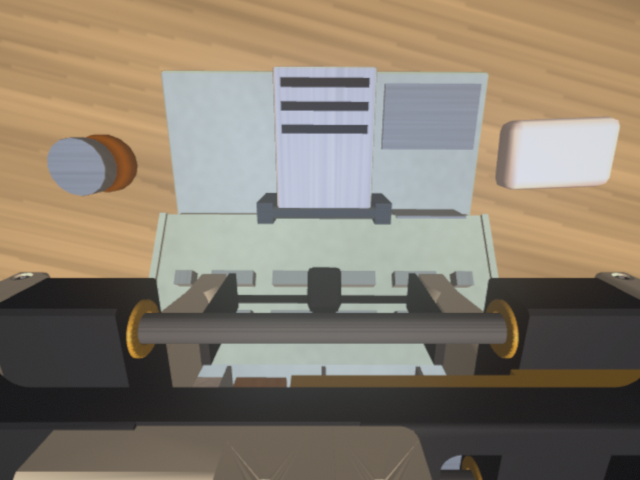

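The picture shows the knob at (324,290), centred between the open fingers, with the strip clear behind. I'll descend and grip.

```bash
python3 -m handwheel '[[0,0,0.1,-2,0],[0,0,0.1,-3.8,0],[0,0,0.1,-3.8,0],[0,0,0.1,-3.8,0]]'; python3 -m handwheel '[[1,0,0,0,0],[1,0,0,0,0],[1,0,0,0,0],[1,0,0,0,0],[1,0,0,0,0],[1,0,0,0,0]]' 40
```

```text
time_s: 4.18
tcp_pos: [0.6245, 0.0602, 0.1026]
eef_rot: [-180.0, 0.0, -166.6]
contact_force: [-0.1, -0.0, 1.0]
gripper_width: 0.0876
gripper_force: 0.0
time_s: 4.92
tcp_pos: [0.624, 0.0601, 0.1018]
eef_rot: [-180.0, -0.0, -166.6]
contact_force: [-0.1, 0.0, 0.4]
gripper_width: 0.0336
gripper_force: 0.0
```

```bash
python3 -m handwheel '[[1,0,0,0,0],[1,0,0,0,0],[1,0,0,0,0],[1,0,0,0,0]]' 40
```

```text
time_s: 5.42
tcp_pos: [0.624, 0.0601, 0.1018]
eef_rot: [180.0, -0.0, -166.6]
contact_force: [0.3, -0.2, -0.1]
gripper_width: 0.0195
gripper_force: 40.0
```

```bash
python3 -m handwheel '[[1,-0.27,-0.06,0.4,0],[1,-0.54,-0.13,0.8,0],[1,-0.8,-0.19,1.18,0],[1,-1.06,-0.25,1.56,0],[1,-1.06,-0.25,1.56,0]]'; python3 w.py w3
```

```text
time_s: 6.05
tcp_pos: [0.6132, 0.0576, 0.1178]
eef_rot: [180.0, 0.0, -166.6]
contact_force: [1.4, 0.2, -3.7]
gripper_width: 0.0196
gripper_force: 40.0
[0.61321748 0.05759726 0.11778877] -166.57611903659804 tcp local [-19.12794682   0.78425631 117.78877181]
```

View pics/w3.png

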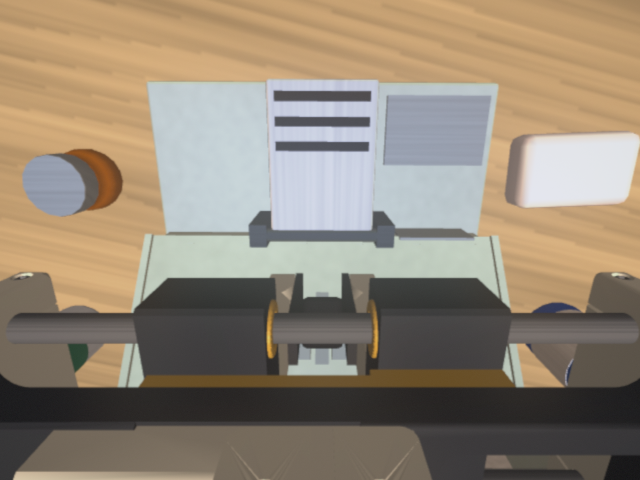

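The knob is held at (323,325), and the spring force of about 4 N confirms it is lifted. I'll slide it 44 mm to the left.

```bash
python3 -m handwheel '[[1,-0.2,0.8,0,0],[1,-0.4,1.65,0,0],[1,-0.6,2.5,0,0],[1,-0.8,3.4,0,0],[1,-1.03,4.28,0,0],[1,-1.03,4.28,0,0],[1,-1.03,4.28,0,0]]'; python3 w.py w4
```

```text
time_s: 6.98
tcp_pos: [0.6032, 0.1006, 0.1175]
eef_rot: [180.0, 0.0, -166.6]
contact_force: [1.7, 1.6, -2.6]
gripper_width: 0.0193
gripper_force: 40.0
[0.60320692 0.1006233  0.11751557] -166.56054663979455 tcp local [-18.81767821  44.95840768 117.51557244]
```

Moved 44.2 mm. Next I lower it along the normal.

```bash
python3 -m handwheel '[[1,0.27,0.06,-0.4,0],[1,0.54,0.13,-0.8,0],[1,0.8,0.19,-1.18,0],[1,1.0,0.24,-1.5,0],[1,1.0,0.24,-1.5,0]]'
```

```text
time_s: 7.65
tcp_pos: [0.6135, 0.1027, 0.1023]
eef_rot: [-180.0, 0.0, -166.6]
contact_force: [2.9, 0.4, -0.5]
gripper_width: 0.0191
gripper_force: 40.0
```

```bash
python3 -m handwheel '[[0.5,0,0,0,0],[0.5,0,0,0,0],[0.5,0,0,0,0],[0.5,0,0,0,0],[0.5,0,0,0,0]]'; python3 -m handwheel '[[0.5,0,0,2,0],[0.5,0,0,5,0],[0.5,-2,-0.5,9,0],[0.5,-4,-1,14,0],[0.5,-4,-1,14,0],[0.5,-4,-1,14,0],[0.5,-4,-1,14,0]]'; python3 w.py w5 knob_grip
```

```text
time_s: 8.28
tcp_pos: [0.6131, 0.1028, 0.1025]
eef_rot: [180.0, -0.0, -166.6]
contact_force: [-0.1, 0.0, -0.3]
gripper_width: 0.0435
gripper_force: 0.0
time_s: 9.15
tcp_pos: [0.5727, 0.0926, 0.2411]
eef_rot: [-180.0, -0.1, -166.6]
contact_force: [0.1, -0.1, 0.2]
gripper_width: 0.0436
gripper_force: 0.0
[0.57270587 0.09263366 0.24113405] -166.5905278771988 tcp local [-50.34113434  44.30985032 241.13405309]
knob_grip 0.89 [322. 285.] 745
[[-10.  34.  81.]
 [ -8.  37.  92.]
 [  3.  44. 120.]
 [ 37.  52. 126.]
 [ 45.  53. 127.]]
```

View pics/w5.png

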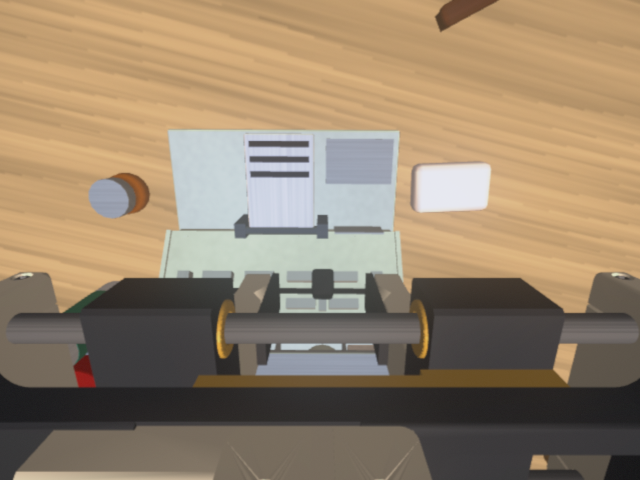

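The knob, at (322,283) and local y = 44, sits at the same height as at the start, so it is fully home and nothing else has moved. Now the pedal, with closed fingers.

```bash
python3 -m handwheel '[[1,-3,-3.6,0,0],[1,-4.8,-5.7,-3,0],[1,-4.8,-5.7,-8,0],[1,-4.8,-5.7,-13,0],[1,-4.8,-5.7,-17,0],[1,-4.8,-5.7,-17,0],[1,-4.8,-5.7,-17,0],[1,-4.8,-5.7,-17,0]]'; python3 w.py w6
```

```text
time_s: 10.25
tcp_pos: [0.5264, 0.0363, 0.0742]
eef_rot: [180.0, 0.2, -166.6]
contact_force: [0.3, 0.2, -0.3]
gripper_width: 0.0004
gripper_force: 0.0
[0.52637528 0.03626814 0.07418926] -166.5608155744719 tcp local [-108.5498676     0.31737395   74.18926034]
```

View pics/w6.png

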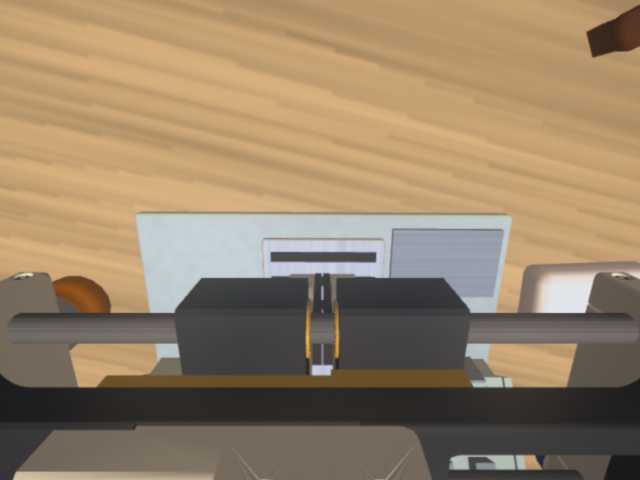

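The fingertips are above the pedal's middle, near (322,275). I'll press in steps.

```bash
python3 -m handwheel '[[1,0,0,-1,0],[1,0,0,-2,0],[1,0,0,-3,0],[1,0,0,-3.7,0],[1,0,0,-4,0],[1,0,0,-4,0]]';  python3 -m handwheel '[[1,0,0,-0.2,0],[1,0,0,-0.3,0],[1,0,0,-0.3,0]]'
```

```text
time_s: 11.05
tcp_pos: [0.527, 0.0363, 0.0329]
eef_rot: [-180.0, 0.2, -166.5]
contact_force: [1.3, -0.2, 8.7]
gripper_width: 0.0004
gripper_force: 4.4
time_s: 11.42
tcp_pos: [0.5275, 0.0364, 0.0309]
eef_rot: [-180.0, 0.2, -166.5]
contact_force: [-0.3, -0.2, 15.9]
gripper_width: 0.0004
gripper_force: 7.7
```

```bash
python3 -m handwheel '[[1,0,0,-0.2,0],[1,0,0,-0.2,0],[1,0,0,-0.2,0]]'; python3 w.py w7
python3 - <<'E'
from h import *
p,d=imaging.capture("scene"); cv2.imwrite("pics/s7.png",p[...,::-1])
a=cv2.imread("pics/w7.png")[180:480]; b=cv2.resize(cv2.imread("pics/s7.png")[200:340,230:470],(480,280))
c=np.zeros((590,640,3),np.uint8); c[:300]=a; c[305:585,:480]=b; cv2.imwrite("pics/c7.png",c)
E
```

```text
time_s: 11.8
tcp_pos: [0.5278, 0.0364, 0.0303]
eef_rot: [-180.0, 0.3, -166.5]
contact_force: [-6.0, 0.5, 30.8]
gripper_width: 0.0002
gripper_force: 15.4
[0.52775026 0.03643922 0.03027536] -166.46030025664984 tcp local [-107.17294214    0.16274577   30.27536012]
```

View pics/c7.png

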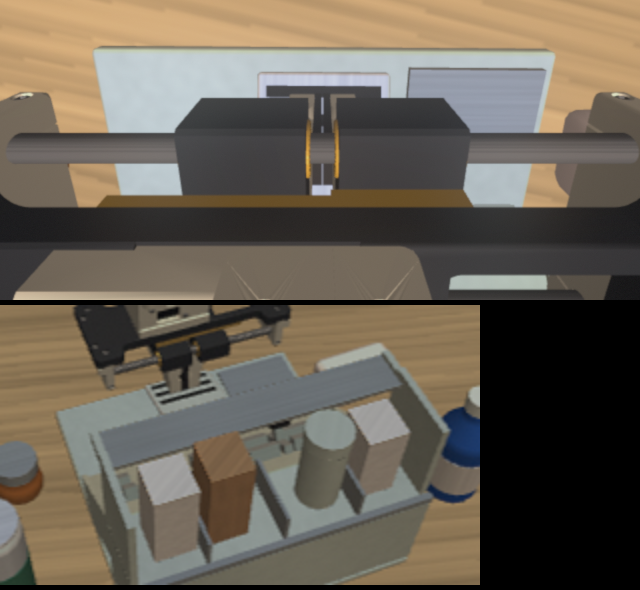

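Between the last two steps the force rose from 16 to 31 N over only 0.6 mm, so the pedal is on its stop. The fingers are on the pedal and clear of everything else. I'll rise and retreat.

```bash
python3 -m handwheel '[[1,0,0,0.5,0],[1,0,0,1.5,0],[1,0,0,2.5,0],[1,0,0,4,0],[1,0,0,8,0],[1,0,0,13,0],[1,-3,-3,18,0],[1,-8,-3,19,0]]'; python3 -m handwheel '[[1,-4,-10,2,0],[1,-6,-18,2,0],[1,-6,-18,2,0],[1,-6,-18,2,0],[1,-6,-18,2,0],[1,-6,-18,2,0]]'
python3 - <<'E'
from h import *; from w import loc
p,d=imaging.capture("top"); cv2.imwrite("pics/top9.png",cv2.resize(p[100:340,140:460,::-1],(800,600)))
for q in ("knob_grip","pedal_pad","jar","soap","spray","lotion"):
    f=finder.cut_out("top",q)[0]; m=f["region"]
    o0=np.load("top_d.npy"); A=cloud("top",o0,np.load(f"top_{q}.npy")); B=cloud("top",d,m)
    print(q,np.round(f["pixel"]),np.round(np.median(A,0),3),np.round(np.median(B,0),3),np.round(np.percentile(loc(B)*1000,[2,98],0)))
E
```

```text
time_s: 12.9
tcp_pos: [0.4462, 0.0053, 0.2202]
eef_rot: [-180.0, 0.2, -166.7]
contact_force: [0.1, 1.2, 0.1]
gripper_width: 0.0007
gripper_force: 0.0
time_s: 13.65
tcp_pos: [0.3854, -0.1734, 0.2373]
eef_rot: [180.0, -0.0, -166.5]
contact_force: [-0.8, 0.2, 0.4]
gripper_width: 0.0001
gripper_force: 0.0
knob_grip [272. 227.] [0.64  0.066 0.116] [0.63  0.107 0.117] [[ -8.  35.  74.]
 [ 43.  54. 127.]]
pedal_pad [312. 274.] [0.557 0.044 0.052] [0.557 0.044 0.052] [[-127.  -32.   49.]
 [ -27.   34.   55.]]
jar [402. 243.] [ 0.611 -0.128  0.044] [ 0.611 -0.128  0.044] [[ -85. -203.    0.]
 [ -43. -161.   47.]]
soap [217. 297.] [0.519 0.228 0.027] [0.519 0.227 0.027] [[-97. 149.  12.]
 [-45. 230.  30.]]
spray [405. 158.] [ 0.744 -0.128  0.143] [ 0.745 -0.129  0.138] [[  51. -242.   -1.]
 [ 114. -196.  161.]]
lotion [182. 223.] [0.648 0.276 0.087] [0.648 0.276 0.087] [[ 49. 186.   7.]
 [ 95. 235. 130.]]
```

View pics/top9.png

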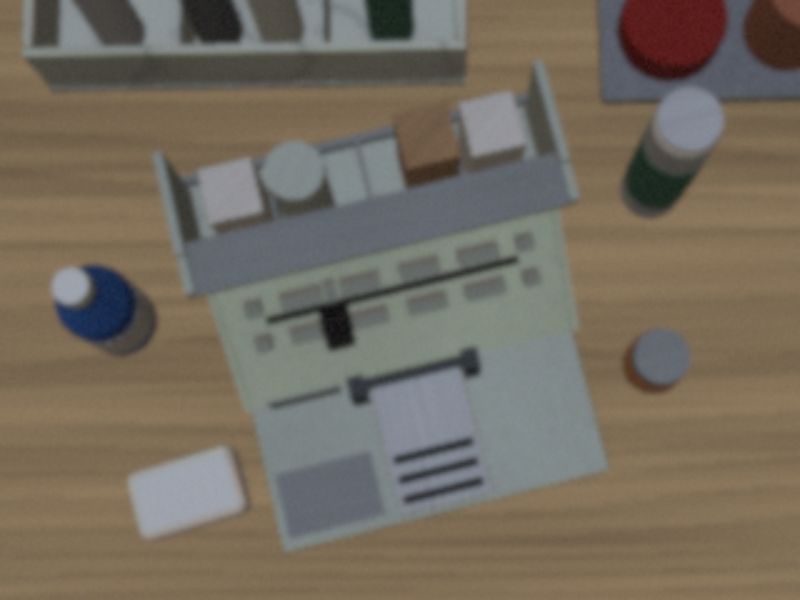

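The knob at (337,322) is home in the notch in line with the round tin at (295,170). The pedal is up again, and the bystanders have not moved.

```bash
python3 -c "
from plant import r; print(r.close_job())"
```

```text
the job is handed in; nothing more can be done
None
```

The selector is home in the y = +44 mm notch, in line with the round tin; the pedal was pressed to its stop (I did not see the flap itself open) and came back up, the jar, soap, spray can and lotion bottle have not moved, and the job is handed in.

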